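Set up the soup tasting at the deli counter

TASK

Set up the soup tasting: turn the clear cover of the round tasting caddy until its opening sits squarely over the compartment with the nested paper cups, with no divider showing in it. Lift the soup pot off the warmer, keep it upright and set it down gently, wholly on the round cork mat. Leave the other things on the counter where they stand.

Things in the scene. Friction and masses are not known exactly. Their poses are not given: they have to be found in the camera images.
- caddy: round steel tasting caddy, fixed, 244 mm across, 64 mm high; six 60 degree sectors between 4 mm radial walls. The sector along its own +x is closed by a steel deck; those at 60, 120, 180, 240 and 300 degrees are open and hold, in varying order, nested paper cups, wooden spoons, square crackers, miniature jars, olives. Origin: on its vertical axis, underside
- hub (a point): centre of the caddy's flat clear cover, on its top face, 71 mm above the counter. The cover is 250 mm across, 5 mm thick, black-rimmed, and turns about the vertical axis here, either way, over half a turn each way and more; light friction (0.12 N m), stays where left, cannot be lifted off. A steel hub, radius 20 mm, stands 9 mm above it. z axis up; x axis towards the opening
- opening (a point): centre of the cover's only opening, on its top face, 75 mm from the caddy's axis; the opening is a 42 degree wedge from 34 to 109 mm radius, with black edging 4 mm high. It starts roughly over the closed sector
- knob (a point): grip point on the cover's upright round black knob, opposite the opening, 88 mm from the caddy's axis. The knob is 20 mm in diameter (26 mm at its foot), stands from the cover's top (71 mm above the counter) to 118 mm above the counter; this point is on its axis, 99 mm above the counter. It is rigid with the cover
- cups_mid (a point): middle of the stack of nested white paper tasting cups (55 mm across, 58 mm tall, mouth up), which stands fixed at the centre of its compartment, 75 mm from the caddy's axis; the opening is right when its centre lies over this point
- pot_mid (a point): middle (half-way up, 76 mm above its underside, on its axis) of the loose stainless soup pot: body 112 to 116 mm across, rim 121 mm, foot 100 mm, 132 mm over the handle posts (along y), lid top at 100 mm, arched carrying handle whose top is 152 mm above the underside; 0.45 to 0.8 kg. z axis up, y axis along the handle bar
- pot_grip (a point): centre of the pot handle's straight black bar, 144 mm above the pot's underside, on the pot's axis; the bar runs along the pot's y, is 84 mm long, 16 mm wide and 16 mm high, with 36 mm clear below it to the lid; it is rigid with the pot
- warmer: round grey pot warmer, fixed, 170 mm across, with a flat steel plate (144 mm across) on top 53 mm above the counter, where the pot stands at the start. Origin: centre of the underside
- mat: round cork mat, fixed flat on the counter, 180 mm across and 8 mm thick. Origin: centre of the underside
- jar: bystander: low glass jar with brass lid, 68 mm across, 66 mm high, loose; origin at the centre of the underside
- jar2: bystander: a second jar of the same kind, loose, near the robot; origin at the centre of the underside
- ramekin: bystander: white ramekin, 68 mm across, 42 mm high, loose, near the robot; origin at the centre of the underside
- sauce: bystander: sauce bottle, 60 mm across, 190 mm high, loose; origin at the centre of the underside
- sauce2: bystander: a second sauce bottle of the same kind, loose; origin at the centre of the underside
- meal: bystander: sealed ready meal in a black tray, 146 x 196 x 43 mm, loose; origin at the centre of the underside
- ladle: bystander: steel serving spoon lying flat, 240 mm long, loose; origin at its middle, on the underside
Not all that is in view belongs to the job. Leave any yellow look-alike of the part that bears pot_mid alone. Of the things that look like the mat, the middle-sized one is meant.

How it is judged:
At the end, for the whole second after the job is handed in: The centre of the cover's opening is within 10 mm (horizontally) of the middle of the cup stack, so that no divider shows in it; the pot stands upright (within 0.1 rad) and at rest on the cork mat, its axis within 40 mm of the mat's centre (the whole foot on the mat), and nothing is touched (horizontal distance between opening and cups_mid below 0.01 m and horizontal distance between pot_mid and mat below 0.04 m and z of pot_mid in the frame of mat between 0.078 and 0.09 m and angle between pot_mid's own z axis and vertical below 0.1 rad and linear speed of pot below 0.02 m/s).
It fails at once if the pot is tipped more than 0.4 rad (angle between pot_mid's own z axis and vertical above 0.4 rad).
It fails at once if the pot is dropped: it falls faster than 0.45 m/s out of the gripper's hold (a fall of over 10 mm) (linear speed of pot above 0.45 m/s and contact force between the fingers and pot below 0.1 N).
It fails at once if a jar, the ramekin, a sauce bottle, the ready meal or the serving spoon is pushed more than 40 mm, or a jar, the ramekin or a bottle is knocked over (distance of any of jar, jar2, ramekin, sauce, sauce2, meal, ladle from where it was at the start of the episode above 0.04 m or angle between any of jar, jar2, ramekin, sauce, sauce2's own z axis and vertical above 0.6 rad).
It also fails if it takes over 66 s, if anything falls off the work surface, if the arm or the gripper's body presses on something with over 40 N, if the wrist force passes 120 N, or if a joint passes its speed limit or range.

ROBOT

A 6-joint arm with a two-finger parallel gripper is mounted at the origin on the work surface. World frame = base frame: x ahead of the robot, y to its left, z up, the work surface at z = 0. Lengths are in m, angles in rad, forces in N, time in s.
With the tool pointing down it reaches from about 0.35 to 0.725 m from the base axis. Payload 4.3 kg.
Tool frame: the origin (TCP) lies midway between the tips of the shut fingers; the grasp point (between the pads) lies manip.grip_depth behind it (manip.grip_depth is the distance from the TCP to the grasp point, in m); z points along the fingers, y is the line along which they close (so a half turn about z gives the same grasp; the last joint's range is limited). The gripper opens to 85 mm and grips with 20 to 120 N. Pads are 22 mm wide; open, the fingers measure 114 mm over their backs; the gripper's body (76 mm by 85 mm) begins 54 mm behind the grasp point. The pads swing forward as they close: fully open they stand 13 mm farther back than shut.
Start: joints at [-1.219, 0.377, 0.081, 1.274, 0, 1.46], TCP at [0.256, -0.515, 0.231] pointing down, gripper open.
Joint ranges: [-2.72, 2.72], [-0.84, 1.66], [-1.02, 1.22], [-1.77, 2.12], [-1.37, 1.28], [-3.14, 3.14]. Speed limits (rad/s): [2.57, 2.57, 3.14, 3.14, 3.14, 3.14].

INTERFACE

Orientations are given as a 3x3 rotation matrix whose columns are the frame's x, y, z axes.
In Python, from workcell import manip gives the robot as it stands.
- The arm moves only by the shell command python3 -m creep 'ROWS'. ROWS is JSON, a list of rows, each a list of 3 entries, a list of its own where there are three numbers: the shift along the tool's x, y, z in m, then the turn about the tool's z in degrees, then the closure, from 0 (fully open) to 1 (shut). In form: [[[dx, dy, dz], roll, jaw], ...]. A call has 1 to 10 rows; each row shifts and turns the commanded pose from where the row before left it, along the tool's axes as they then stand; what a row does not reach is not made up. A row lasts 1/12 s, in which the tool goes at most 41.7 mm and 7.16 degrees, less where a joint would pass 70% of its speed; a pose out of reach is approached as far as the arm can. A call is refused whole if a number of a shift passes 0.0417 or a number of a turn 7.16, either way. A call with a gripper value outside its range is refused whole. The fingers move at their own pace and stop on an object; the grip force is fixed at half the most. Time passes only in rows, so rows that do not move let the fingers close. It gives the time, the measured TCP pose, the force, the opening and the grip force at its end, in the units of the state.
- manip.get_obs(): the state, without advancing time (a new reading comes with each control period).
- manip.grab_frame(name): name is "side" or "top"; returns (picture, depth): 384x512x3 uint8, red, green, blue; 384x512 float32, m along the optical axis (not along the pixel's ray), 0 where there is no reading.
- manip.get_calibration(name): a dict with "K" (3x3 intrinsics, pixels), "pose" (4x4, takes a point from camera to world coordinates). Camera axes: x right, y down, z forward; pixel columns grow to the right and rows downward; lengths in m; the calibration is good to about 2 mm. A picture is of the moment at which its call begins. get_calibration takes no time and is no camera call.
- manip.job_done(): hands the job in; it is judged then, once.
The state is a dict: "time": time; "qpos": joint angles; "joint_velocities": joint speeds; "joint_efforts": joint torques, N m; "ee_pos": TCP position; "tcp_rot": TCP orientation; "ft_force": force on the tool from outside, world axes, zero at the start; "moment": the same for the moment, N m; "opening": finger opening in m; "finger_force": force on a finger pad.
Only numpy, scipy, OpenCV 4.12 (cv2) and the standard library are available. Lean on these libraries where they do the work, as an engineer would, in place of code of your own. Each camera call takes 0.05 s, during which the arm holds its last target. There are 200 camera calls.

## Working session

There is one attempt and no reset: what is moved stays moved. The work goes in short steps, Python scripts to look and compute and a shell command to move; the robot and the scene stay as the last step left them, time stands still between calls to the robot, and variables do not carry over. Pictures are saved under pics/ and viewed, at most 10 in all, crops included, and the job is handed in when it is done.

```bash
ls; mkdir -p pics; python3 - <<'E'
from workcell import manip
import cv2,numpy as np
for n in("top","side"):
    p,d=manip.grab_frame(n); np.savez(f"pics/{n}0.npz",p=p,d=d)
    cv2.imwrite(f"pics/{n}0.png",cv2.resize(p[:,:,::-1],(800,600)))
    c=manip.get_calibration(n);print(n,np.round(c["K"],1).tolist(),np.round(c["pose"],3).tolist())
o=manip.get_obs();print(manip.grip_depth,o)
E
```

```text
pics
top [[481.0, 0.0, 262.6], [0.0, 481.0, 188.9], [0.0, 0.0, 1.0]] [[-0.026, -0.996, 0.083, 0.368], [-1.0, 0.026, -0.004, 0.006], [0.002, -0.083, -0.997, 1.628], [0.0, 0.0, 0.0, 1.0]]
side [[477.0, 0.0, 255.1], [0.0, 477.0, 192.1], [0.0, 0.0, 1.0]] [[-0.847, -0.269, 0.459, -0.325], [-0.532, 0.396, -0.748, 1.387], [0.019, -0.878, -0.479, 0.993], [0.0, 0.0, 0.0, 1.0]]
0.0187 {'time': 0.1, 'qpos': array([-1.21930690e+00,  3.78003956e-01,  7.97840819e-02,  1.27441287e+00,
       -1.02331968e-05,  1.46049181e+00]), 'joint_velocities': array([ 0.0001838 , -0.00078672,  0.00318854, -0.00066025, -0.00182503,
       -0.00013111]), 'joint_efforts': array([ 1.38747313e-03, -4.64693356e+01,  2.70582533e+01,  1.19992951e-02,
       -1.92551879e-04, -2.74637006e-07]), 'ee_pos': array([ 0.25599209, -0.51421996,  0.23045587]), 'tcp_rot': array([[ 8.95254696e-01,  4.45554281e-01, -6.41877568e-04],
       [ 4.45554702e-01, -8.95253063e-01,  1.72061143e-03],
       [ 1.91982931e-04, -1.82637703e-03, -9.99998314e-01]]), 'ft_force': array([-0.37234959, -0.26122801, -0.01449545]), 'moment': array([-0.03071071,  0.03200296,  0.02730591]), 'finger_force': 0.0, 'opening': 0.0852869338637945}
```

View pics/top0.png

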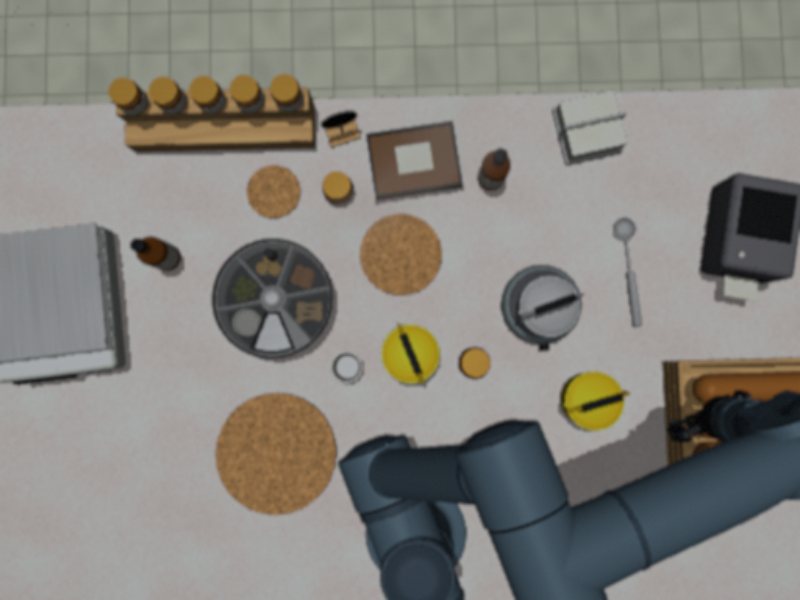

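View pics/side0.png

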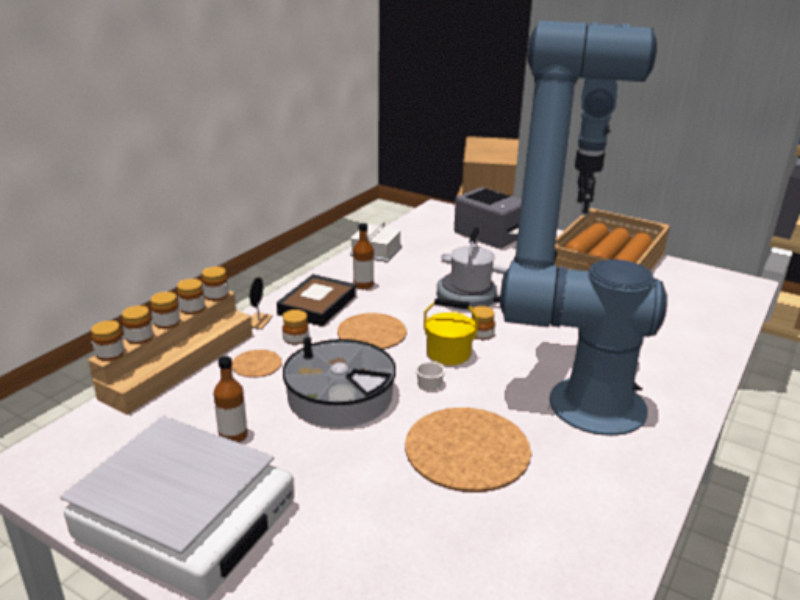

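The top view shows the caddy at (273,299), the pot at about (548,305), and the middle-sized mat at (401,254). The cover opening is near (273,335) and what look like the cups are at (247,322). I'll zoom in and measure.

```bash
cat > h.py <<'E'
import numpy as np,cv2
from workcell import manip
def cal(n):
    c=manip.get_calibration(n);return np.array(c["K"]),np.array(c["pose"])
def cloud(n,d):
    K,T=cal(n);v,u=np.mgrid[:d.shape[0],:d.shape[1]]
    P=np.stack([(u-K[0,2])/K[0,0]*d,(v-K[1,2])/K[1,1]*d,d],-1)
    return P@T[:3,:3].T+T[:3,3]
def ray(n,u,v,z):
    K,T=cal(n);r=T[:3,:3]@np.array([(u-K[0,2])/K[0,0],(v-K[1,2])/K[1,1],1]);t=T[:3,3]
    return t+r*(z-t[2])/r[2]
def proj(n,p):
    K,T=cal(n);q=K@(T[:3,:3].T@(np.array(p)-T[:3,3]));return q[:2]/q[2]
def circ(P):
    A=np.c_[2*P[:,:2],np.ones(len(P))];s=np.linalg.lstsq(A,(P[:,:2]**2).sum(1),rcond=None)[0]
    return s[:2],np.sqrt(s[2]+s[0]**2+s[1]**2)
E
python3 - <<'E'
from h import *
f=np.load("pics/top0.npz");p,d=f["p"],f["d"];W=cloud("top",d)
def reg(u,v,r,lo,hi):
    m=np.zeros(d.shape,bool);a,b=int(v*.64),int(u*.64);m[a-r:a+r,b-r:b+r]=1
    m&=(W[...,2]>lo)&(W[...,2]<hi);c,rr=cv2.minEnclosingCircle(W[m][:,:2].astype(np.float32))
    return np.round(c,4),round(rr,4),m.sum(),np.round(np.median(W[m][:,2]),4)
print("cover",reg(273,299,46,.06,.09))
print("knob",reg(273,255,20,.10,.125))
print("bar",reg(549,305,35,.185,.22))
print("lid",reg(549,305,35,.14,.165))
m=np.zeros(d.shape,bool);a,b=int(305*.64),int(549*.64);m[a-35:a+35,b-35:b+35]=1
m&=(W[...,2]>.187)&(W[...,2]<.22)
print("bar rect",cv2.minAreaRect(W[m][:,:2].astype(np.float32)), W[m][:,2].max(), W[m][:,:2].mean(0))
# mat by colour
hsv=cv2.cvtColor(p,cv2.COLOR_RGB2HSV)
m=((hsv[...,1]>100)&(hsv[...,2]>90)).astype(np.uint8);n,l,s,c=cv2.connectedComponentsWithStats(m)
i=l[int(254*.64),int(401*.64)];q=(l==i);print("mat",ray("top",*c[i],.008),s[i],"z",np.median(W[q][:,2]),circ(W[cv2.morphologyEx(q.astype(np.uint8),cv2.MORPH_GRADIENT,np.ones((3,3)))>0]))
cr=lambda im,x,y,w,h,k:cv2.resize(im[y:y+h,x:x+w,::-1],None,fx=k,fy=k,interpolation=cv2.INTER_CUBIC)
s=np.load("pics/side0.npz")["p"]
A=cr(p,130,145,90,90,4.4);B=cr(p,310,155,90,90,4.4)
cv2.imwrite("pics/z.png",np.hstack([A,B]))
cv2.imwrite("pics/z2.png",cr(s,170,180,110,100,6))
E
```

```text
cover (array([0.5017, 0.2874]), 0.1267, np.int64(4559), np.float64(0.0719))
knob (array([0.5878, 0.2851]), 0.0095, np.int64(33), np.float64(0.1174))
bar (array([ 0.465 , -0.2746]), 0.0518, np.int64(163), np.float64(0.2043))
lid (array([ 0.4655, -0.2717]), 0.0629, np.int64(931), np.float64(0.148))
bar rect ((0.4642757773399353, -0.27480489015579224), (0.015708286315202713, 0.10337608307600021), 18.434873580932617) 0.21113069421368236 [ 0.46385925 -0.2737148 ]
mat [0.59230437 0.01796132 0.008     ] [ 231  138   51   50 2008] z 0.00863622283205756 (array([0.58956548, 0.01771965]), np.float64(0.08684696883573684))
```

View pics/z.png

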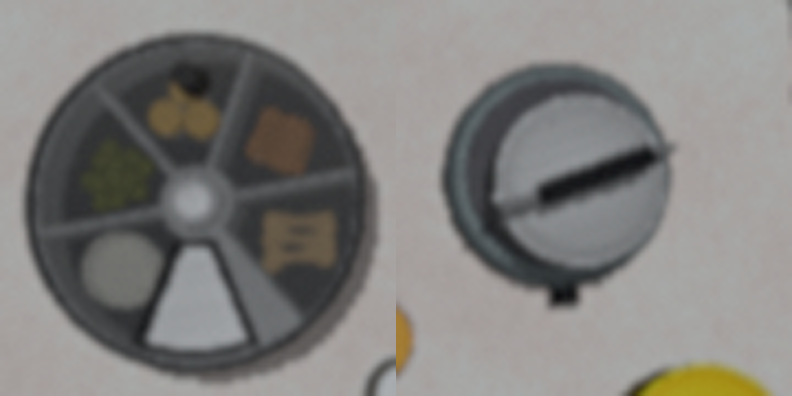

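The zoom puts the cups at crop (122,270), in the sector clockwise of the opening as seen from above. The opening is over the closed deck sector at (197,290), and the pot's bar runs from (540,195) to (655,152). Next I'll work out the angles and the bar pose.

```bash
python3 - <<'E'
from h import *
f=np.load("pics/top0.npz");p,d=f["p"],f["d"]
R=lambda x,y,z,ox=130,oy=145:ray("top",ox+x/4.4-.4,oy+y/4.4-.4,z)[:2]
hub=R(193,201,.080);print("hub",hub,"rim", R(194,202,.071))
A=lambda q:np.degrees(np.arctan2(*(q-hub)[::-1]))
for n,q in dict(cups=R(122,270,.06),op=(R(197,240,.073)+R(198,350,.073))/2,opL=R(145,342,.075),opR=R(252,340,.075),
  knob=R(193,80,.118),divL=R(42,232,.064),divR=R(352,178,.064),divUL=R(100,92,.064),divUR=R(247,60,.064)).items(): print(n,q.round(4),A(q).round(1),np.hypot(*(q-hub)).round(4))
# bar: dark pixels
g=p.max(2)[155:245,310:400];vv,uu=np.nonzero(g<60)
k=(vv*4.4>120)&(vv*4.4<225)&(uu*4.4>120)
B=np.array([ray("top",310+u,155+v,.205)[:2] for u,v in zip(uu[k],vv[k])],np.float32)
print(len(B),cv2.minAreaRect(B),B.mean(0))
e1,e2=R(540-396,193,.205,310),R(655-396,154,.205,310);print((e1+e2)/2,e1-e2,np.degrees(np.arctan2(*(e1-e2)[::-1])))
for n,u,v,z in(("jar",337,184,.066),("sauce2",498,155,.19),("sauce",143,243,.19),("ramekin",348,367,.042),("jar2",475,362,.066),("y1",411,352,.144),("y2",597,403,.144)):print(n,ray("top",u*.64,v*.64,z)[:2].round(3))
E
python3 -m creep '[[[0.0294,-0.0121,-0.005],0,0],[[0.0294,-0.0121,-0.005],0,0],[[0.0294,-0.0121,-0.005],0,0],[[0.0294,-0.0121,-0.005],0,0],[[0.0294,-0.0121,0],0,0],[[0.0294,-0.0121,0],0,0],[[0.0294,-0.0121,0],0,0],[[0.0294,-0.0121,0],0,0],[[0.0294,-0.0121,0],0,0],[[0.0294,-0.0121,0],0,0]]'
python3 -m creep '[[[0,0,0],-7,0],[[0,0,0],-7,0],[[0,0,0],-7,0],[[0,0,0],-7,0],[[0,0,0],-7,0],[[0,0,0],-7,0],[[0,0,0],-7,0],[[0,0,0],-7,0],[[0,0,0],-7,0],[[0,0,0],-7,0]]'
python3 -m creep '[[[0,0,0],-7,0],[[0,0,0],-6,0],[[0,0,0],0,0],[[0,0,0],0,0],[[0,0,0],0,0]]'
```

```text
hub [0.49928151 0.28673716] rim [0.49928566 0.28763998]
cups [0.451  0.3435] 130.4 0.0745
op [0.4306 0.2854] -178.9 0.0686
opL [0.3971 0.3238] 160.0 0.1087
opR [0.3965 0.2456] -158.2 0.1107
knob [0.5833 0.2789] -5.3 0.0844
divL [0.4805 0.4015] 99.3 0.1163
divR [0.5147 0.1716] -82.4 0.1162
divUL [0.5838 0.3579] 40.1 0.1105
divUR [0.605  0.2483] -20.0 0.1125
116 ((0.4621047079563141, -0.275083988904953), (0.01310361921787262, 0.08025327324867249), 16.909442901611328) [ 0.46201885 -0.27513644]
[ 0.49342382 -0.27654861] [-0.02444317  0.07880756] 107.2319451598503
jar [0.737 0.148]
sauce2 [ 0.757 -0.179]
sauce [0.601 0.513]
ramekin [0.351 0.134]
jar2 [ 0.355 -0.131]
y1 [0.379 0.001]
y2 [ 0.27  -0.361]
time: 0.93
ee_pos: [0.466, -0.2739, 0.2509]
tcp_rot: [[0.895, 0.446, -0.001], [0.446, -0.895, 0.0], [-0.0, -0.001, -1.0]]
ft_force: [-0.2, -0.5, -0.7]
opening: 0.0856
finger_force: 0.0
time: 1.77
ee_pos: [0.4652, -0.2753, 0.2508]
tcp_rot: [[-0.118, 0.993, -0.001], [0.993, 0.118, 0.001], [0.001, -0.001, -1.0]]
ft_force: [-0.5, -0.2, 0.0]
opening: 0.0855
finger_force: 0.0
time: 2.18
ee_pos: [0.4653, -0.2754, 0.251]
tcp_rot: [[-0.331, 0.944, -0.0], [0.944, 0.331, 0.0], [0.0, -0.0, -1.0]]
ft_force: [0.3, 0.4, 0.5]
opening: 0.0855
finger_force: 0.0
```

```bash
python3 -m creep '[[[0,-0.002,0.012],1,0],[[0,0,0.012],0,0],[[0,0,0.012],0,0],[[0,0,0.012],0,0],[[0,0,0.012],0,0],[[0,0,0.012],0,0],[[0,0,0],0,0],[[0,0,0],0,0.5],[[0,0,0],0,0.7],[[0,0,0],0,1]]'
python3 -m creep '[[[0,0,0],0,1],[[0,0,0],0,1],[[0,0,0],0,1],[[0,0,0],0,1],[[0,0,0],0,1],[[0,0,0],0,1]]'
```

```text
time: 3.02
ee_pos: [0.4642, -0.2766, 0.1803]
tcp_rot: [[-0.316, 0.949, 0.001], [0.949, 0.316, -0.001], [-0.001, 0.001, -1.0]]
ft_force: [0.3, -0.2, 0.1]
opening: 0.0519
finger_force: 0.0
time: 3.52
ee_pos: [0.4644, -0.2763, 0.1799]
tcp_rot: [[-0.317, 0.948, 0.002], [0.948, 0.317, -0.001], [-0.001, 0.002, -1.0]]
ft_force: [2.2, 0.0, 2.9]
opening: 0.0148
finger_force: 60.9
```

```bash
python3 -m creep '[[[0,0,-0.004],0,1],[[0,0,-0.008],0,1],[[0,0,-0.008],0,1],[[0,0,-0.008],0,1],[[0,0,-0.008],0,1],[[0,0,-0.008],0,1],[[0,0,-0.006],0,1],[[0,0,0],0,1],[[0,0,0],0,1]]'
python3 -m creep '[[[0.004,0.0036,0],0,1],[[0.008,0.0072,0],0,1],[[0.012,0.0108,0],0,1],[[0.012,0.0108,0],0,1],[[0.012,0.0108,0],0,1],[[0.012,0.0108,0],0,1],[[0.012,0.0108,0],0,1],[[0.012,0.0108,0],0,1],[[0.012,0.0108,0],0,1],[[0.012,0.0108,0],0,1]]'
python3 -m creep '[[[0.012,0.0108,0],0,1],[[0.012,0.0108,0],0,1],[[0.012,0.0108,0],0,1],[[0.012,0.0108,0],0,1],[[0.012,0.0108,0],0,1],[[0.012,0.0108,0],0,1],[[0.012,0.0108,0],0,1],[[0.012,0.0108,0],0,1],[[0.012,0.0108,0],0,1],[[0.012,0.0108,0],0,1]]'
python3 -m creep '[[[0.006,0.0048,0],0,1],[[0.003,0.0018,0],0,1],[[0,0,0],0,1],[[0,0,0],0,1],[[0,0,0],0,1],[[0,0,0],0,1]]'
python3 - <<'E'
from h import *
for n in("top","side"):
    p,d=manip.grab_frame(n);cv2.imwrite(f"pics/{n}1.png",p[:,:,::-1])
a=cv2.imread("pics/top1.png")[90:290,130:390];b=cv2.imread("pics/side1.png")[90:290,150:410]
cv2.imwrite("pics/c1.png",cv2.resize(np.hstack([a,b]),None,fx=1.5,fy=1.5))
E
```

```text
time: 4.27
ee_pos: [0.464, -0.2764, 0.2298]
tcp_rot: [[-0.317, 0.949, 0.001], [0.949, 0.317, -0.001], [-0.001, 0.001, -1.0]]
ft_force: [1.0, 0.5, -7.1]
opening: 0.0149
finger_force: 59.8
time: 5.1
ee_pos: [0.5216, -0.1409, 0.2287]
tcp_rot: [[-0.317, 0.948, -0.001], [0.948, 0.317, 0.001], [0.001, -0.001, -1.0]]
ft_force: [-0.1, -0.0, -6.1]
opening: 0.015
finger_force: 59.7
time: 5.93
ee_pos: [0.5857, 0.0071, 0.2286]
tcp_rot: [[-0.317, 0.948, -0.001], [0.948, 0.317, 0.001], [0.001, -0.001, -1.0]]
ft_force: [-0.4, -0.3, -6.6]
opening: 0.0146
finger_force: 59.7
time: 6.43
ee_pos: [0.5892, 0.015, 0.2293]
tcp_rot: [[-0.316, 0.949, -0.0], [0.949, 0.316, -0.0], [-0.0, -0.0, -1.0]]
ft_force: [0.7, 0.2, -5.9]
opening: 0.0146
finger_force: 59.7
```

View pics/c1.png

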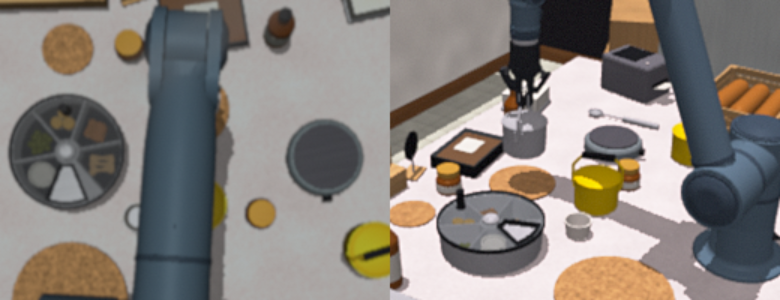

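The warmer at (325,157) is now empty. In the side view the pot hangs upright over the mat, with its underside at about z 0.10. I'll lower it now.

```bash
python3 -m creep '[[[0.002,0.003,0.006],0,1],[[0,0,0.012],0,1],[[0,0,0.012],0,1],[[0,0,0.012],0,1],[[0,0,0.012],0,1],[[0,0,0.012],0,1],[[0,0,0.010],0,1],[[0,0,0.006],0,1],[[0,0,0.004],0,1],[[0,0,0],0,1]]'
python3 -m creep '[[[0,0,0.002],0,1],[[0,0,0.002],0,1],[[0,0,0.002],0,1],[[0,0,0.001],0,1],[[0,0,0],0,1],[[0,0,0],0,1]]'
```

```text
time: 7.37
ee_pos: [0.5912, 0.0186, 0.1423]
tcp_rot: [[-0.317, 0.949, -0.001], [0.949, 0.317, 0.0], [0.001, -0.001, -1.0]]
ft_force: [0.0, 0.2, -5.7]
opening: 0.015
finger_force: 59.7
time: 7.87
ee_pos: [0.5917, 0.0186, 0.1364]
tcp_rot: [[-0.317, 0.949, 0.0], [0.949, 0.317, -0.0], [-0.0, 0.0, -1.0]]
ft_force: [-0.4, 0.7, -6.2]
opening: 0.0152
finger_force: 59.7
```

```bash
python3 -m creep '[[[0,0,0.001],0,1],[[0,0,0.001],0,1],[[0,0,0.001],0,1],[[0,0,0],0,1],[[0,0,0],0,1]]'
```

```text
time: 8.28
ee_pos: [0.5924, 0.0187, 0.1349]
tcp_rot: [[-0.317, 0.948, 0.002], [0.948, 0.317, 0.0], [-0.001, 0.002, -1.0]]
ft_force: [-2.5, 1.6, 5.0]
opening: 0.015
finger_force: 61.3
```

It has touched down: the vertical force went from −6 to +5 N. I'll release and raise the gripper.

```bash
python3 -m creep '[[[0,0,0],0,0.7],[[0,0,0],0,0.5],[[0,0,0],0,0.3],[[0,0,0],0,0],[[0,0,0],0,0],[[0,0,0],0,0],[[0,0,0],0,0]]'
python3 -m creep '[[[0,0,-0.01],0,0],[[0,0,-0.02],0,0],[[0,0,-0.02],0,0],[[0,0,-0.02],0,0],[[0,0,-0.02],0,0],[[0,0,-0.01],0,0],[[0,0,0],0,0]]'
```

```text
time: 8.87
ee_pos: [0.5917, 0.0185, 0.1332]
tcp_rot: [[-0.317, 0.949, -0.0], [0.949, 0.317, -0.0], [-0.0, -0.0, -1.0]]
ft_force: [0.1, 0.4, -0.2]
opening: 0.0855
finger_force: 0.0
time: 9.45
ee_pos: [0.5935, 0.0185, 0.2366]
tcp_rot: [[-0.317, 0.949, 0.006], [0.949, 0.317, -0.001], [-0.002, 0.005, -1.0]]
ft_force: [-0.1, -0.4, 0.2]
opening: 0.0854
finger_force: 0.0
```

```bash
python3 -m creep '[[[0.0254,0.008,0],0,0],[[0.0254,0.008,0],0,0],[[0.0254,0.008,0],0,0],[[0.0254,0.008,0],0,0],[[0.0254,0.008,0],0,0],[[0.0254,0.008,0],0,0],[[0.0254,0.008,0],0,0],[[0.0254,0.008,0],0,0],[[0.0254,0.008,0],0,0],[[0.0254,0.008,0],0,0]]'
python3 -m creep '[[[0,0,0.02],0,0],[[0,0,0.02],0,0],[[0,0,0.02],0,0],[[0,0,0.02],0,0],[[0,0,0],0,0],[[0,0,0],0,0]]'
python3 - <<'E'
from h import *
a,d=manip.grab_frame("top");b,_=manip.grab_frame("side")
np.savez("pics/top2.npz",p=a,d=d)
cv2.imwrite("pics/c2.png",cv2.resize(np.hstack([a[90:290,130:390],b[90:290,130:390]])[:,:,::-1],None,fx=1.5,fy=1.5))
E
```

```text
time: 10.28
ee_pos: [0.5864, 0.2859, 0.2318]
tcp_rot: [[-0.317, 0.949, -0.002], [0.949, 0.317, -0.001], [-0.0, -0.002, -1.0]]
ft_force: [0.8, -0.3, 0.0]
opening: 0.0853
finger_force: 0.0
time: 10.78
ee_pos: [0.5854, 0.2842, 0.1511]
tcp_rot: [[-0.317, 0.949, -0.005], [0.949, 0.317, -0.002], [-0.0, -0.005, -1.0]]
ft_force: [0.4, -0.5, 1.3]
opening: 0.085
finger_force: 0.0
```

View pics/c2.png

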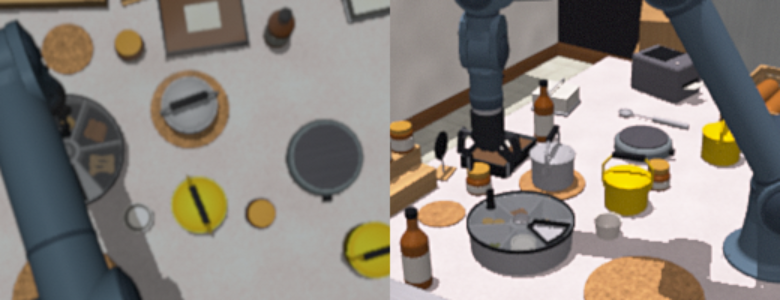

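The pot stands centred on the mat at (190,108) in the left half, and the gripper is above the knob. Next I'll go down and grip it.

```bash
python3 -m creep '[[[0,0.003,0.012],0,0],[[0,0,0.012],0,0],[[0,0,0.012],0,0],[[0,0,0.012],0,0],[[0,0,0.012],0,0],[[0,0,0.009],0,0],[[0,0,0],0,0],[[0,0,0],0,0.4],[[0,0,0],0,0.6],[[0,0,0],0,1]]'
python3 -m creep '[[[0,0,0],0,1],[[0,0,0],0,1],[[0,0,0],0,1],[[0,0,0],0,1],[[0,0,0],0,1]]'
```

```text
time: 11.72
ee_pos: [0.5909, 0.2861, 0.0854]
tcp_rot: [[-0.317, 0.949, 0.002], [0.949, 0.317, 0.001], [-0.0, 0.002, -1.0]]
ft_force: [0.5, -0.6, 0.5]
opening: 0.0519
finger_force: 0.0
time: 12.13
ee_pos: [0.5885, 0.286, 0.0851]
tcp_rot: [[-0.317, 0.948, -0.002], [0.948, 0.317, 0.0], [0.001, -0.002, -1.0]]
ft_force: [-4.6, -0.0, 6.2]
opening: 0.0181
finger_force: 59.4
```

```bash
python3 -m creep '[[[-0.00433,-0.00158,0],3,1],[[-0.00433,-0.00158,0],3,1],[[-0.00433,-0.00158,0],3,1],[[-0.00433,-0.00158,0],3,1],[[-0.00433,-0.00158,0],3,1],[[-0.00433,-0.00158,0],3,1],[[-0.00433,-0.00158,0],3,1],[[-0.00433,-0.00158,0],3,1]]'
python3 -m creep '[[[-0.00433,-0.00158,0],3,1],[[-0.00433,-0.00158,0],3,1],[[-0.00433,-0.00158,0],3,1],[[-0.00433,-0.00158,0],3,1],[[-0.00433,-0.00158,0],3,1],[[-0.00433,-0.00158,0],3,1],[[-0.00433,-0.00158,0],3,1],[[-0.00433,-0.00158,0],3,1],[[-0.00433,-0.00158,0],3,1]]'
python3 -m creep '[[[0,0,0],0,1],[[0,0,0],0,1],[[0,0,0],0,1]]'
python3 - <<'E'
from h import *
b,_=manip.grab_frame("side");a,_=manip.grab_frame("top")
cv2.imwrite("pics/c3.png",cv2.resize(np.hstack([a[140:240,120:220],b[190:290,170:270]])[:,:,::-1],None,fx=4,fy=4))
E
```

```text
time: 12.8
ee_pos: [0.581, 0.2507, 0.0851]
tcp_rot: [[0.098, 0.995, -0.002], [0.995, -0.098, 0.002], [0.002, -0.002, -1.0]]
ft_force: [-4.9, 1.2, 4.7]
opening: 0.018
finger_force: 59.6
time: 13.55
ee_pos: [0.5563, 0.2183, 0.085]
tcp_rot: [[0.539, 0.842, -0.001], [0.842, -0.539, 0.002], [0.001, -0.002, -1.0]]
ft_force: [-3.3, 2.0, 4.6]
opening: 0.0185
finger_force: 59.6
time: 13.8
ee_pos: [0.5562, 0.2181, 0.085]
tcp_rot: [[0.536, 0.844, -0.001], [0.844, -0.536, 0.001], [0.0, -0.002, -1.0]]
ft_force: [-5.5, 1.4, 7.1]
opening: 0.0186
finger_force: 59.7
```

View pics/c3.png

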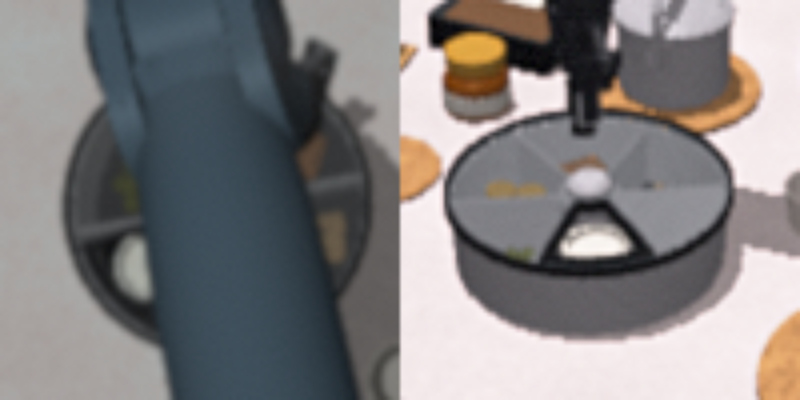

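The side view shows the opening over the cups at (595,240). I'll release the knob, retract and check from above.

```bash
python3 -m creep '[[[0,0,0],0,0.6],[[0,0,0],0,0.3],[[0,0,0],0,0],[[0,0,0],0,0],[[0,0,0],0,0],[[0,0,0],0,0]]'
python3 -m creep '[[[0,0,-0.01],0,0],[[0,0,-0.02],0,0],[[0,0,-0.025],0,0],[[0,0,-0.025],0,0],[[0,0,-0.025],0,0],[[0,0,-0.025],0,0],[[0,0,-0.025],0,0],[[0,0,-0.02],0,0],[[0,0,0],0,0]]'
python3 -m creep '[[[-0.017,0.0107,0],0,0],[[-0.017,0.0107,0],0,0],[[-0.017,0.0107,0],0,0],[[-0.017,0.0107,0],0,0],[[-0.017,0.0107,0],0,0],[[-0.017,0.0107,0],0,0],[[-0.017,0.0107,0],0,0],[[-0.017,0.0107,0],0,0],[[-0.017,0.0107,0],0,0],[[-0.017,0.0107,0],0,0]]'
python3 -m creep '[[[-0.017,0.0107,0],0,0],[[-0.017,0.0107,0],0,0],[[-0.017,0.0107,0],0,0],[[-0.017,0.0107,0],0,0],[[-0.017,0.0107,0],0,0],[[-0.017,0.0107,0],0,0],[[-0.017,0.0107,0],0,0],[[-0.017,0.0107,0],0,0],[[-0.017,0.0107,0],0,0],[[0,0,0],0,0]]'
python3 - <<'E'
from h import *
a,_=manip.grab_frame("top")
cv2.imwrite("pics/c4.png",cv2.resize(a[100:250,120:300,::-1],None,fx=4,fy=4,interpolation=cv2.INTER_CUBIC))
E
```

```text
time: 14.4
ee_pos: [0.5575, 0.2173, 0.0842]
tcp_rot: [[0.538, 0.843, 0.0], [0.843, -0.538, -0.0], [-0.0, 0.0, -1.0]]
ft_force: [0.4, 0.2, -0.4]
opening: 0.0853
finger_force: 0.0
time: 15.15
ee_pos: [0.5595, 0.218, 0.2652]
tcp_rot: [[0.538, 0.843, 0.009], [0.843, -0.538, 0.002], [0.007, 0.006, -1.0]]
ft_force: [0.0, -0.5, 1.3]
opening: 0.0855
finger_force: 0.0
time: 15.98
ee_pos: [0.5556, 0.0156, 0.2591]
tcp_rot: [[0.538, 0.843, -0.0], [0.843, -0.538, -0.0], [-0.0, -0.0, -1.0]]
ft_force: [-1.1, 0.7, -0.6]
opening: 0.0853
finger_force: 0.0
time: 16.82
ee_pos: [0.5546, -0.1675, 0.2588]
tcp_rot: [[0.541, 0.841, -0.001], [0.841, -0.541, -0.002], [-0.002, 0.0, -1.0]]
ft_force: [0.4, -0.2, 0.4]
opening: 0.0852
finger_force: 0.0
```

View pics/c4.png

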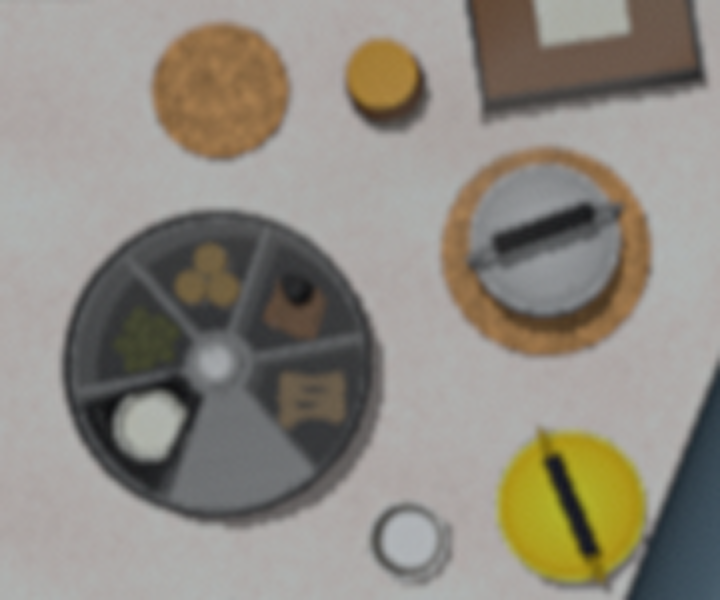

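The opening frames the cups at (150,425) symmetrically, with no divider showing. The pot is centred on the mat and nothing else in view has moved.

```bash
python3 -c "
from workcell import manip
print(manip.job_done())"
```

```text
the job is handed in; nothing more can be done
None
```

The job is handed in, with no verdict returned: in the last picture the cover's opening sits squarely over the paper cups with no divider showing, the pot stands upright on the middle-sized cork mat, and everything else in view was where it started.

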